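# Brush the scraps out of the board vise

### The job

Broken-off scraps lie on the bed of the board vise, between its jaws. Pick up the block brush and sweep all four off the end of the bed into the plain, undivided tray, touching them only with the brush, never with the gripper. Then stand the brush back on the bench, bristles down and clear of the vise and trays, let go of it, and leave everything else where it is.

Things in the scene. Friction and masses are not known exactly. Their poses are not given: they have to be found in the camera images.
- vise: Low grey board vise fixed on the bench, turned up to 0.25 rad. Origin on the bench under its centre; y along the bed. Two dark steel jaws run along the bed's sides, at x = +-56 to +-74 mm (channel 112 mm wide between them), tops 58 mm above the bench. A round black knob sticks out to x = -96 mm, below the bed.
- bed_center (a point): Centre of the upper face of the vise's bed, a flat aluminium plate, 42 mm above the bench. The bed is 170 mm long along the vise's y (+-85 mm) and open at both ends. The scraps start within +-42 mm of this point along y; the rest of the bed towards both ends is free.
- scrap_tray: Plain steel tray without divider, fixed under one end of the bed (+y or -y), 130 (x) by 100 mm (y), walls 4 mm thick and 34 mm high, floor 4 mm. Origin under its centre, on the bench, 127 mm from the vise's origin along the vise's y; the bed's end overhangs it by 8 mm. Same yaw as the vise.
- parts_tray: Steel tray of the same size with one dividing wall (a compartment at its -x and one at its +x), fixed at the other end of the vise; a good part stands in each compartment. No scrap belongs in it. Origin under its centre, on the bench.
- brush_grip (a point): Brush standing on its bristles; the point is the centre of its wooden grip fin, 63 mm above the bristle ends. x: long axis, z: up; same after a half turn. Fin 64 (x) x 18 mm (y), 42 to 84 mm above the bristle ends; below it the wooden back, 96 x 30 mm, 30 to 42 mm up; then stiff unbending bristles, 92 x 22 mm, 30 mm long. About 0.12 kg.
- scrap_shell_c (a point): Scrap: broken black connector shell, block 26 x 16 x 14 mm (x, y, z); this point is its centre. About 18 g, like all scraps.
- scrap_sink_c (a point): Scrap: small finned copper heat sink, 22 x 22 x 16 mm; this point is its centre.
- scrap_shield_c (a point): Scrap: dark steel shield can, 20 x 18 x 13 mm; this point is its centre.
- scrap_block_c (a point): Scrap: white terminal block with three brass contacts, 24 x 18 x 16 mm; this point is its centre.
- good0: Good part to keep: black round capacitor standing in the divided tray, 20 mm across, 26 mm tall, origin at the centre of its underside. Leave alone.
- good1: The second good part, the same kind, in the tray's other compartment. Leave alone.
- bottle_c (a point): Bystander: white round bottle, 44 mm across, 110 mm tall; this point is its centre. Leave alone.
- spool_c (a point): Bystander: spool standing on the bench, 56 mm across, 42 mm tall; this point is its centre. Leave alone.
- rack_c (a point): Bystander: black rack 100 x 160 mm holding two upright green circuit boards, 92 mm tall in all; this point is its centre, half-way up. Leave alone.

How it is judged:
On the way, in this order (a step that is already met when the one before it is completed fails the run):
1. the brush is lifted from the bench (height (world z) of brush_grip above 0.09 m), for 0.2 s.
2. all four scraps lie in the undivided tray (x of scrap_shell_c in the frame of scrap_tray between -0.062 and 0.062 m and y of scrap_shell_c in the frame of scrap_tray between -0.048 and 0.048 m and z of each of scrap_shell_c, scrap_sink_c, scrap_shield_c, scrap_block_c in the frame of scrap_tray below 0.045 m and x of scrap_sink_c in the frame of scrap_tray between -0.062 and 0.062 m and y of scrap_sink_c in the frame of scrap_tray between -0.048 and 0.048 m and x of scrap_shield_c in the frame of scrap_tray between -0.062 and 0.062 m and y of scrap_shield_c in the frame of scrap_tray between -0.048 and 0.048 m and x of scrap_block_c in the frame of scrap_tray between -0.062 and 0.062 m and y of scrap_block_c in the frame of scrap_tray between -0.048 and 0.048 m), for 0.2 s.
At the end, for the whole second after the job is handed in: All four scraps rest in the undivided tray (centres within its walls, below 45 mm); the brush stands released on the bench, bristles down, upright within 0.15 rad, at rest, its grip centre 55 to 69 mm above the bench and over 85 mm from either tray's centre (all of step 2 and height (world z) of brush_grip between 0.055 and 0.069 m and angle between brush_grip's own z axis and vertical below 0.15 rad and horizontal distance between brush_grip and scrap_tray above 0.085 m and horizontal distance between brush_grip and parts_tray above 0.085 m and linear speed of each of brush, scrap_shell, scrap_sink, scrap_shield, scrap_block below 0.02 m/s); the robot touches nothing.
It fails at once if the gripper or arm touches a scrap (contact force between any of scrap_shell, scrap_sink, scrap_shield, scrap_block and the fingers above 0.3 N or contact force between any of scrap_shell, scrap_sink, scrap_shield, scrap_block and the arm above 0.3 N).
It fails at once if a bystander is moved by more than 20 mm, or a good part by more than 15 mm (distance of any of bottle_c, spool_c, rack_c from where it was at the start of the episode above 0.02 m or distance of any of good0, good1 from where it was at the start of the episode above 0.015 m).
It also fails if it takes over 51 s, if anything falls off the work surface, if the arm or the gripper's body presses on something with over 40 N, if the wrist force passes 120 N, or if a joint passes its speed limit or range.

### The arm

A 7-joint arm with a two-finger parallel gripper is mounted at the origin on the work surface. World frame = base frame: x ahead of the robot, y to its left, z up, the work surface at z = 0. Lengths are in m, angles in rad, forces in N, time in s.
With the tool pointing down it reaches from about 0.35 to 0.9 m from the base axis. Payload 8.1 kg.
Tool frame: the origin (TCP) lies midway between the tips of the shut fingers; the grasp point (between the pads) lies 19 mm behind it; z points along the fingers, y is the line along which they close (so a half turn about z gives the same grasp; the last joint's range is limited). The gripper opens to 92 mm and grips with 3 to 60 N. Pads are 19 mm wide; open, the fingers measure 130 mm over their backs; the gripper's body (75 mm by 190 mm) begins 47 mm behind the grasp point.
Start: joints at [1.145, 0.434, 0.025, 1.573, -0.012, 1.134, -0.075], TCP at [0.198, -0.593, 0.227] pointing down, gripper open.
Joint ranges: [-2.62, 2.62], [-0.44, 2.09], [-1.27, 1.32], [0.08, 2.57], [-1.32, 4.46], [0.12, 2], [-2.74, 2.74]. Speed limits (rad/s): [2.22, 2.22, 3.01, 3.01, 3.14, 3.14, 3.14].

### API

Orientations are given as a rotation vector (axis times angle).
In Python, from cell import arm gives the robot as it stands.
- The arm moves only by the tool move_arm, never from a script. Its argument "motion" is a list of rows, each an object of numbers: "tx", "ty", "tz": the shift along the tool's x, y, z normalised to -1 to 1, where 1 is 1000 mm; "twist": the turn about the tool's z normalised to -1 to 1, where 1 is pi/2 rad. In form: [{"tx": .., "ty": .., "tz": .., "twist": ..}, ...]. A call has 1 to 12 rows; each row shifts and turns the commanded pose from where the row before left it, along the tool's axes as they then stand; what a row does not reach is not made up. A row lasts 1/10 s, in which the tool goes at most 50 mm and 8.59 degrees, less where a joint would pass 70% of its speed; a pose out of reach is approached as far as the arm can. A call with a number of a shift or a turn outside -1 to 1 is refused whole. A call with a gripper value outside its range is refused whole. "gripper" is the gripper's target within -1 to 1 (shut at 1, half-way at 0, fully open at -1), set as the call begins (left out, the last holds). The fingers move at their own pace and stop on an object; "squeeze" is the grip in N (left out, the last holds). Time passes only in rows, so rows that do not move let the fingers close. It gives the time, the measured TCP pose, the force, the opening and the grip force at its end, in the units of the state.
- arm.observe(): the state, without advancing time (a new reading comes with each control period).
- arm.get_image(name): name is "side" or "top"; returns the picture (480x640x3 uint8, red, green, blue); there is no depth.
- arm.calibration(name): a dict with "K" (3x3 intrinsics, pixels), "T" (4x4, takes a point from camera to world coordinates). Camera axes: x right, y down, z forward; pixel columns grow to the right and rows downward; lengths in m; the calibration is good to about 2 mm. A picture is of the moment at which its call begins. calibration takes no time and is no camera call.
- arm.sign_off(): hands the job in; it is judged then, once.
Trained networks look in the newest picture that a camera, given by its name, has taken for a name from the list of things; names that differ only in an ending like _2 or _b are one class to them, and where a whole thing is asked for, a point or a joint stands for the part that bears it (a point fixed in the world has none). Each returns a list of dicts, best first, with "conf" (0 to 1); they miss things now and then, are a little off and sometimes report something else, mostly with a low value. They report only what shows in the picture. A call takes as long as a camera call.
- arm.look_for(camera, query): "point" ([column, row] as shares, 0 to 1, of the picture: columns of its width, rows of its height, amid what is visible of it).
- arm.regions_of(camera, query): "region" (480x640 bool, what is visible of it) and "point" ([column, row] as shares, 0 to 1, of the picture: columns of its width, rows of its height, amid what is visible of it).
- arm.place_of(camera, query): "point" ([column, row] as shares, 0 to 1, of the picture: columns of its width, rows of its height: a listed point, or the origin of a listed thing).
The state is a dict: "clock": time; "joints": joint angles; "dq": joint speeds; "joint_efforts": joint torques, N m; "position": TCP position; "ee_rot": TCP orientation; "force": force on the tool from outside, world axes, zero at the start; "ft_torque": the same for the moment, N m; "width": opening from 0.0 (shut) to 1.0 (fully open); "gripper_force": force on a finger pad.
Only numpy, scipy, OpenCV 4.12 (cv2) and the standard library are available. Lean on these libraries where they do the work, as an engineer would, in place of code of your own. Each camera call takes 0.05 s, during which the arm holds its last target. There are 200 camera calls.

## Working session

There is one attempt and no reset: what is moved stays moved. The work goes in short steps, Python scripts to look and compute and a tool call to move; the robot and the scene stay as the last step left them, time stands still between calls to the robot, and variables do not carry over. Pictures are saved under pics/ and viewed, at most 10 in all, crops included, and the job is handed in when it is done.

Besides the shell and the picture viewer there is one more tool, called after "Call:" as name(argument=value, ...), one argument or row to a line, values as JSON. move_arm: Moves the arm, as the interface text tells. Scaled input: -1 to 1 covers 1000 mm each way for a shift and pi/2 rad each way for a turn. Its arguments: {"type":"object","properties":{"motion":{"type":"array","items":{"type":"object","properties":{"tx":{"type":"number"},"ty":{"type":"number"},"tz":{"type":"number"},"twist":{"type":"number"}}}},"gripper":{"type":"number"},"squeeze":{"type":"number"}},"required":["motion"]}

```bash
mkdir -p pics; ls
cat > h.py <<'E'
import numpy as np,cv2
from cell import arm
def ray(cam,p,z):
    c=arm.calibration(cam);K=np.array(c["K"]);T=np.array(c["T"])
    d=T[:3,:3]@np.linalg.solve(K,[p[0]*640,p[1]*480,1]);o=T[:3,3]
    return o+d*(z-o[2])/d[2]
def proj(cam,P):
    c=arm.calibration(cam);K=np.array(c["K"]);T=np.linalg.inv(np.array(c["T"]))
    q=K@(T[:3,:3]@np.array(P)+T[:3,3]);return q[:2]/q[2]
def save(cam,f):
    cv2.imwrite(f,cv2.cvtColor(arm.get_image(cam),cv2.COLOR_RGB2BGR))
E
python3 - <<'E'
from h import *
np.set_printoptions(precision=3,suppress=True)
s=arm.observe();print(s)
for c in("top","side"):
    save(c,f"pics/{c}0.png");print(c,np.array(arm.calibration(c)["T"]))
    for q,z in dict(vise=0,bed_center=.042,scrap_tray=0,parts_tray=0,brush_grip=.063,scrap_shell_c=.049,scrap_sink_c=.05,scrap_shield_c=.0485,scrap_block_c=.05,good0=.004,bottle_c=.055,spool_c=.021,rack_c=.046).items():
        for r in arm.place_of(c,q)[:2]:print(q,r["conf"],np.array(r["point"])*[640,480],ray(c,r["point"],z))
E
```

```text
pics
{'clock': 0.0, 'joints': array([ 1.145,  0.435,  0.025,  1.574, -0.012,  1.134, -0.075]), 'dq': array([-0.001,  0.   ,  0.001, -0.   ,  0.001, -0.001,  0.003]), 'joint_efforts': array([ -0.   , -66.785,   0.985, -31.446,  -0.061,   0.043,   0.   ]), 'position': array([ 0.198, -0.592,  0.226]), 'ee_rot': array([-3.099, -0.504,  0.001]), 'force': array([-0.193,  0.642, -0.094]), 'ft_torque': array([-0.022,  0.012, -0.04 ]), 'gripper_force': 0.0, 'width': 1.0006463633119924}
top [[ 0.016 -0.992  0.128  0.419]
 [-1.    -0.015  0.005 -0.07 ]
 [-0.003 -0.128 -0.992  1.238]
 [ 0.     0.     0.     1.   ]]
vise 0.67 [336.384 239.184] [ 0.577 -0.097  0.   ]
bed_center 0.88 [337.728 233.904] [ 0.583 -0.099  0.042]
scrap_tray 0.95 [282.112 228.816] [0.599 0.024 0.   ]
parts_tray 0.97 [395.328 247.008] [ 0.562 -0.229  0.   ]
scrap_shell_c 0.53 [345.088 245.808] [ 0.557 -0.115  0.049]
scrap_sink_c 0.7 [345.28 218.4 ] [ 0.616 -0.115  0.05 ]
scrap_shield_c 0.67 [330.688 217.824] [ 0.617 -0.083  0.048]
scrap_block_c 0.52 [331.2   243.792] [ 0.561 -0.085  0.05 ]
good0 0.65 [335.616 237.408] [ 0.
[... 603 characters left out ...]
.288] [0.478 0.341 0.063]
scrap_shell_c 0.6 [309.696 264.192] [ 0.567 -0.098  0.049]
scrap_shell_c 0.5 [347.2   189.504] [0.788 0.232 0.049]
scrap_sink_c 0.42 [330.176 261.888] [ 0.612 -0.107  0.05 ]
scrap_sink_c 0.41 [341.824 315.696] [ 0.571 -0.284  0.05 ]
scrap_shield_c 0.6 [346.624 314.496] [ 0.581 -0.282  0.048]
scrap_shield_c 0.47 [330.176 257.808] [ 0.618 -0.089  0.048]
scrap_block_c 0.49 [305.408 258.288] [ 0.565 -0.074  0.05 ]
good0 0.6 [344.704 316.176] [ 0.596 -0.237  0.004]
good0 0.59 [311.872 312.816] [ 0.537 -0.204  0.004]
bottle_c 0.77 [350.272 191.712] [0.786 0.203 0.055]
bottle_c 0.45 [329.088 257.088] [ 0.614 -0.095  0.055]
spool_c 0.59 [206.912 231.024] [0.375 0.18  0.021]
```

View pics/top0.png

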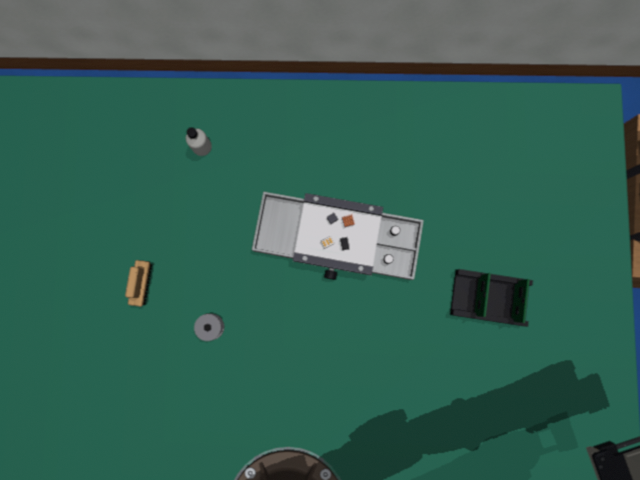

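View pics/side0.png

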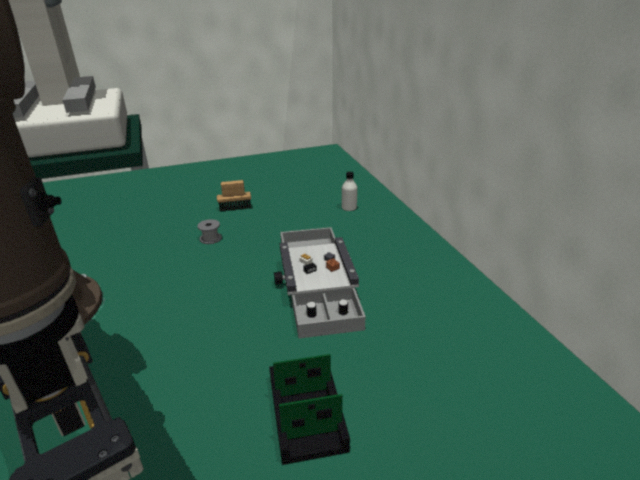

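Run:
```python
from h import *
np.set_printoptions(precision=3,suppress=True)
T=arm.observe()
for c in("top","side"):
    for r in arm.regions_of(c,"brush_grip")[:2]:
        m=r["region"];v,u=np.nonzero(m);print(c,r["conf"],len(u),u.min(),u.max(),v.min(),v.max(),cv2.minAreaRect(np.c_[u,v].astype(np.float32)))
        b=cv2.boxPoints(cv2.minAreaRect(np.c_[u,v].astype(np.float32)))
        for p in b: print(ray(c,p/[640,480],.063))
im=cv2.imread("pics/top0.png")
cv2.imwrite("pics/crop0.png",np.hstack([cv2.resize(im[185:305,255:435],None,fx=4,fy=4,interpolation=cv2.INTER_CUBIC)]))
```

```text
top 0.66 901 126 152 260 305 ((138.40184020996094, 282.5692443847656), (21.57817840576172, 45.43310546875), 9.7824068069458)
[0.428 0.346 0.063]
[0.522 0.335 0.063]
[0.515 0.29  0.063]
[0.421 0.301 0.063]
side 0.62 798 218 250 180 210 ((233.72610473632812, 194.84991455078125), (28.674402236938477, 32.57273483276367), 85.03025817871094)
[0.435 0.39  0.063]
[0.529 0.376 0.063]
[0.498 0.188 0.063]
[0.415 0.202 0.063]
```

View pics/crop0.png

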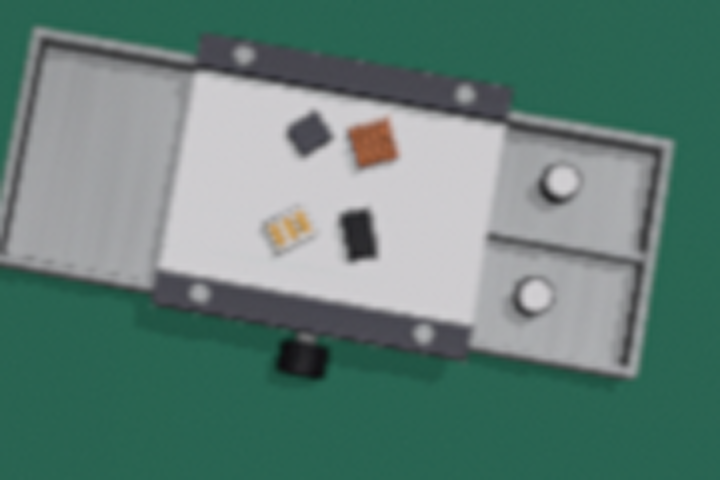

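The top view (overview and crop) shows the plain tray at the left (about 275,225), the divided tray with two capacitors at the right (about 400,245), and the four scraps mid-bed. The brush is at (138,283), nearly parallel to the vise's x axis. The side view agrees, with the brush at (234,195). I'll refine the brush pose by fitting its box model to the masks.

```bash
cat > fit.py <<'E'
from h import *
from scipy.optimize import minimize
B=[(64,18,42,84),(96,30,30,42),(92,22,0,30)]
def sil(cam,x,y,w,z0=0):
    m=np.zeros((480*4,640*4),np.uint8)
    for a,b,l,h in B:
        P=[proj(cam,[x+np.cos(w)*i*a/2e3-np.sin(w)*j*b/2e3,y+np.sin(w)*i*a/2e3+np.cos(w)*j*b/2e3,z0+k/1e3]) for i in(-1,1) for j in(-1,1) for k in(l,h)]
        cv2.fillConvexPoly(m,cv2.convexHull((np.array(P)*4).astype(np.int32)),1)
    return m>0
def fit(cams,p0,z0=0):
    R={}
    for c in cams:
        arm.get_image(c);r=arm.regions_of(c,"brush_grip")
        if r:R[c]=cv2.resize(r[0]["region"].astype(np.uint8),None,fx=4,fy=4,interpolation=0)>0
    def cost(p,cs=R):
        return sum(1-(lambda s,m:(s&m).sum()/(s|m).sum())(sil(c,p[0],p[1],p[2],z0),R[c]) for c in cs)
    S=np.array([p0]+[np.add(p0,d) for d in([.01,0,0],[0,.01,0],[0,0,.1])])
    for cs in [list(R)]+[[c] for c in R]:
        q=minimize(cost,p0,args=(cs,),method="Nelder-Mead",options=dict(initial_simplex=S,maxiter=80));print(cs,q.x.round(4),round(q.fun,3))
E
python3 -c "
from fit import *
fit(['top','side'],[.475,.327,-.117])"
```

```text
Traceback (most recent call last):
  File "fit.py", line 19, in fit
    q=minimize(cost,p0,args=(cs,),method="Nelder-Mead",options=dict(initial_simplex=S,maxiter=80));print(cs,q.x.round(4),round(q.fun,3))
  File "fit.py", line 16, in cost
    return sum(1-(lambda s,m:(s&m).sum()/(s|m).sum())(sil(c,p[0],p[1],p[2],z0),R[c]) for c in cs)
  File "fit.py", line 16, in <genexpr>
    return sum(1-(lambda s,m:(s&m).sum()/(s|m).sum())(sil(c,p[0],p[1],p[2],z0),R[c]) for c in cs)
                                                      ~~~^^^^^^^^^^^^^^^^^^^^^
  File "fit.py", line 7, in sil
    P=[proj(cam,[x+np.cos(w)*i*a/2e3-np.sin(w)*j*b/2e3,y+np.sin(w)*i*a/2e3+np.cos(w)*j*b/2e3,z0+k/1e3]) for i in(-1,1) for j in(-1,1) for k in(l,h)]
       ~~~~^^^^^^^^^^^^^^^^^^^^^^^^^^^^^^^^^^^^^^^^^^^^^^^^^^^^^^^^^^^^^^^^^^^^^^^^^^^^^^^^^^^^^^^^^^^^
  File "h.py", line 8, in proj
    c=arm.calibration(cam);K=np.array(c["K"]);T=np.linalg.inv(np.array(c["T"]))
ValueError: time passes only in moves, steps and waits
```

Call:
move_arm(
  motion=[
    {"twist": 0.09,"tx": 0.03},
    {"twist": 0.09,"tx": 0.045},
    {"twist": 0.09,"tx": 0.045},
    {"tx": 0.04},
    {"tx": 0.04},
    {"tx": 0.03},
  ],
  gripper=-1,
)

```text
invalid input
```

```bash
sed -i 's/arm.calibration(cam)/CAL(cam)/' h.py; sed -i '2a import functools\nCAL=functools.lru_cache(None)(arm.calibration)' h.py
python3 -c "
from fit import *
fit(['top','side'],[.475,.327,-.117]);s=arm.observe();print(s['clock'],s['position'],s['ee_rot'])"
```

```text
['top', 'side'] [ 0.4718  0.324  -0.1081] 1.05
['top'] [ 0.4718  0.324  -0.1081] 0.05
['side'] [ 0.475  0.327 -0.117] 1.0
1.9 [ 0.19822434 -0.59274821  0.22672589] [3.10073868e+00 5.04656820e-01 1.30420538e-05]
```

Call:
move_arm(
  motion=[
    {"twist": 0.09,"tx": 0.03,"ty": 0,"tz": 0},
    {"twist": 0.09,"tx": 0.045,"ty": 0,"tz": 0},
    {"twist": 0.09,"tx": 0.045,"ty": 0,"tz": 0},
    {"tx": 0.04,"ty": 0,"tz": 0,"twist": 0},
    {"tx": 0.04,"ty": 0,"tz": 0,"twist": 0},
    {"tx": 0.03,"ty": 0,"tz": 0,"twist": 0},
  ],
  gripper=-1,
  squeeze=30,
)

```text
clock: 2.5
position: [0.4286, -0.5836, 0.2265]
ee_rot: [-3.137, 0.156, -0.001]
force: [-0.0, 0.5, -0.6]
width: 0.999
gripper_force: 0.0
```

```bash
cat >> h.py <<'E'
from scipy.spatial.transform import Rotation as Ro
def togo(P,yaw=None):
    s=arm.observe();R=Ro.from_rotvec(s["ee_rot"]);p=np.array(s["position"]);x=R.apply([1,0,0]);w=np.arctan2(x[1],x[0])
    print("t",round(s["clock"],2),"pos",p.round(4),"yaw",round(w,4),"toolz",R.apply([0,0,1]).round(3),"F",np.round(s["force"],1),"width",round(s["width"],3),"grip",round(s["gripper_force"],1))
    print("tool shift m",R.inv().apply(np.array(P)-p).round(4),"twist",None if yaw is None else round((w-yaw)/(np.pi/2),4))
E
python3 -c "
from h import *
togo([.4718,.324,.15],-.108);print(proj('side',[.4718,.324,.063]),proj('side',[.4718,.341,.063]))"
```

```text
t 2.5 pos [ 0.4286 -0.5836  0.2265] yaw -0.0991 toolz [ 0.001  0.    -1.   ] F [-0.   0.5 -0.6] width 0.999 grip 0.0
tool shift m [-0.0469 -0.9074  0.0769] twist 0.0056
[232.47405482 188.88207171] [231.46508734 186.56405862]
```

Call:
move_arm(
  motion=[
    {"tx": 0,"ty": -0.045,"tz": 0,"twist": 0.006},
    {"tx": 0,"ty": -0.05,"tz": 0,"twist": 0},
    {"tx": 0,"ty": -0.05,"tz": 0,"twist": 0},
    {"tx": 0,"ty": -0.05,"tz": 0,"twist": 0},
    {"tx": 0,"ty": -0.05,"tz": 0,"twist": 0},
    {"tx": 0,"ty": -0.05,"tz": 0,"twist": 0},
    {"tx": 0,"ty": -0.05,"tz": 0,"twist": 0},
    {"tx": 0,"ty": -0.05,"tz": 0,"twist": 0},
    {"tx": 0,"ty": -0.05,"tz": 0,"twist": 0},
    {"tx": 0,"ty": -0.05,"tz": 0,"twist": 0},
  ],
)

```text
clock: 3.5
position: [0.4797, -0.0905, 0.2271]
ee_rot: [3.137, -0.174, 0.001]
force: [0.0, -0.1, -0.6]
width: 1.001
gripper_force: 0.0
```

Call:
move_arm(
  motion=[
    {"tx": 0,"ty": -0.05,"tz": 0,"twist": 0},
    {"tx": 0,"ty": -0.05,"tz": 0,"twist": 0},
    {"tx": 0,"ty": -0.05,"tz": 0,"twist": 0},
    {"tx": 0,"ty": -0.05,"tz": 0,"twist": 0},
    {"tx": 0,"ty": -0.05,"tz": 0,"twist": 0},
    {"tx": 0,"ty": -0.05,"tz": 0,"twist": 0},
    {"tx": 0,"ty": -0.04,"tz": 0,"twist": 0},
    {"tx": 0,"ty": -0.02,"tz": 0,"twist": 0},
    {"tx": 0,"ty": 0,"tz": 0,"twist": 0},
  ],
)

```text
clock: 4.4
position: [0.5187, 0.2695, 0.2265]
ee_rot: [-3.135, 0.166, 0.001]
force: [0.5, 0.5, -1.5]
width: 0.997
gripper_force: 0.0
```

```bash
python3 -c "
from h import *
save('side','pics/s1.png');im=cv2.imread('pics/s1.png')
p=proj('side',[.4718,.325,.063]).astype(int);print(p);togo([.4718,.325,.15],-.108)
cv2.imwrite('pics/s1c.png',cv2.resize(im[100:230,150:310],None,fx=4,fy=4))"
```

```text
[232 188]
t 4.45 pos [0.5191 0.2668 0.2264] yaw -0.1081 toolz [-0.  0. -1.] F [ 0.1 -0.4 -0. ] width 1.0 grip 0.0
tool shift m [-0.0532 -0.0527  0.0765] twist -0.0
```

View pics/s1c.png

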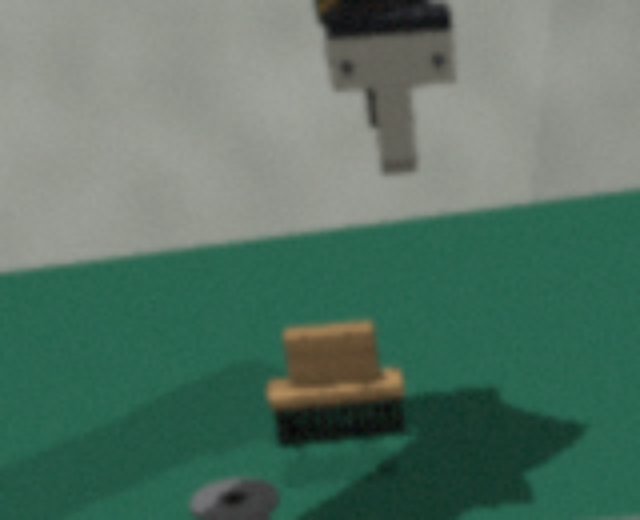

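The brush fin is centred near (232.8, 188.4) in the full side image, which agrees with the fit. Next I move above it and go down.

Call:
move_arm(
  motion=[
    {"tx": -0.02,"ty": -0.02,"tz": 0,"twist": 0},
    {"tx": -0.032,"ty": -0.035,"tz": 0,"twist": 0},
    {"tx": 0,"ty": 0,"tz": 0.04,"twist": 0},
    {"tx": 0,"ty": 0,"tz": 0.045,"twist": 0},
    {"tx": 0,"ty": 0,"tz": 0.045,"twist": 0},
    {"tx": 0,"ty": 0,"tz": 0.035,"twist": 0},
    {"tx": 0,"ty": 0,"tz": 0.012,"twist": 0},
    {"tx": 0,"ty": 0,"tz": 0,"twist": 0},
    {"tx": 0,"ty": 0,"tz": 0,"twist": 0},
  ],
)

```text
clock: 5.35
position: [0.475, 0.3259, 0.0513]
ee_rot: [-3.136, 0.175, -0.003]
force: [-0.1, 0.0, 0.8]
width: 1.0
gripper_force: 0.0
```

```bash
python3 -c "
from h import *
save('side','pics/s2.png');im=cv2.imread('pics/s2.png')
togo([.4728,.328,.049],-.108)
cv2.imwrite('pics/s2c.png',cv2.resize(im[120:230,170:300],None,fx=4,fy=4))"
```

```text
t 5.4 pos [0.4752 0.3263 0.0517] yaw -0.1114 toolz [ 0.003  0.002 -1.   ] F [-0.4  0.3 -0.4] width 1.0 grip 0.0
tool shift m [-0.0026 -0.0014  0.0027] twist -0.0022
```

View pics/s2c.png

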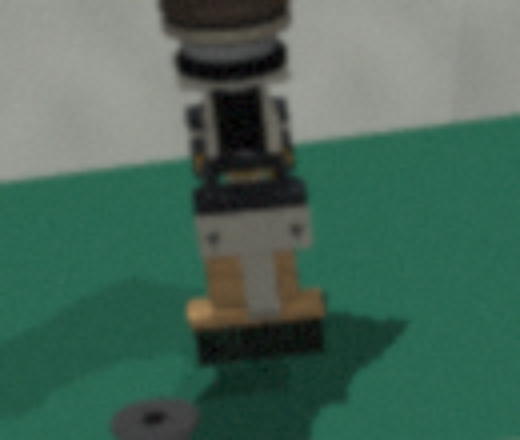

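The fingers straddle the fin and are centred on it: finger at column 262 of the crop, brush centre at 257. I'll close and lift.

Call:
move_arm(
  motion=[
    {"tx": -0.002,"ty": 0,"tz": 0.002,"twist": 0},
    {"tx": 0,"ty": 0,"tz": 0,"twist": 0},
    {"tx": 0,"ty": 0,"tz": 0,"twist": 0},
    {"tx": 0,"ty": 0,"tz": 0,"twist": 0},
    {"tx": 0,"ty": 0,"tz": 0,"twist": 0},
    {"tx": 0,"ty": 0,"tz": 0,"twist": 0},
    {"tx": 0,"ty": 0,"tz": 0,"twist": 0},
    {"tx": 0,"ty": 0,"tz": 0,"twist": 0},
    {"tx": 0,"ty": 0,"tz": 0,"twist": 0},
    {"tx": 0,"ty": 0,"tz": 0,"twist": 0},
  ],
  gripper=1,
  squeeze=30,
)

```text
clock: 6.4
position: [0.4719, 0.326, 0.0476]
ee_rot: [3.137, -0.174, -0.0]
force: [0.0, 0.4, -1.9]
width: 0.19
gripper_force: 30.0
```

```bash
python3 -c "
from h import *
togo([.4728,.328,.17],-.145)"
```

```text
t 6.4 pos [0.4719 0.326  0.0476] yaw -0.1108 toolz [-0. -0. -1.] F [ 0.   0.4 -1.9] width 0.19 grip 30.0
tool shift m [ 0.0007 -0.0021 -0.1224] twist 0.0218
```

```bash
cat >> h.py <<'E'
V=np.array([.5813,-.1015]);W=-.149
def vp(x,y):
    return V+[np.cos(W)*x-np.sin(W)*y,np.sin(W)*x+np.cos(W)*y]
E
python3 -c "
from h import *
print(ray('top',[338.4/640,234.25/480],.058))
for q in [(200,38),(512,90),(155,303),(468,357)]: print(ray('top',[(q[0]/4+255)/640,(q[1]/4+185)/480],.058))
for y in(-.085,-.062,.09):
  print(vp(0,y))
togo([*vp(0,-.062),.17],W)"
```

```text
[ 0.5805726  -0.10022927  0.058     ]
[ 0.66557785 -0.02753583  0.058     ]
[ 0.63977906 -0.19492142  0.058     ]
[ 0.52258841 -0.00652951  0.058     ]
[ 0.49662198 -0.17199936  0.058     ]
[ 0.56868181 -0.1855582 ]
[ 0.57209614 -0.16281304]
[ 0.59466044 -0.0124972 ]
t 6.4 pos [0.4719 0.326  0.0476] yaw -0.1108 toolz [-0. -0. -1.] F [ 0.   0.4 -1.9] width 0.19 grip 30.0
tool shift m [ 0.1536  0.4748 -0.1223] twist 0.0243
```

Call:
move_arm(
  motion=[
    {"tx": 0,"ty": 0,"tz": -0.03,"twist": 0},
    {"tx": 0,"ty": 0,"tz": -0.045,"twist": 0},
    {"tx": 0,"ty": 0,"tz": -0.045,"twist": 0},
    {"tx": 0,"ty": 0,"tz": -0.025,"twist": 0.0245},
    {"tx": 0,"ty": 0,"tz": 0,"twist": 0},
    {"tx": 0,"ty": 0,"tz": 0,"twist": 0},
    {"tx": 0,"ty": 0,"tz": 0,"twist": 0},
  ],
)

```text
clock: 7.1
position: [0.4711, 0.3252, 0.1912]
ee_rot: [3.131, -0.233, -0.003]
force: [-0.7, -0.6, -0.8]
width: 0.194
gripper_force: 30.0
```

```bash
sed -i 's/V=np.array.*/V=np.array([.581,-.101]);W=-.151/' h.py; python3 -c "
from h import *
togo([*vp(0,-.062),.15],W)"
```

```text
t 7.1 pos [0.4711 0.3252 0.1912] yaw -0.1489 toolz [-0.002 -0.002 -1.   ] F [-0.7 -0.6 -0.8] width 0.194 grip 30.0
tool shift m [0.1718 0.4671 0.0418] twist 0.0014
```

Call:
move_arm(
  motion=[
    {"tx": 0.01,"ty": 0.025,"tz": 0,"twist": 0.0015},
    {"tx": 0.016,"ty": 0.045,"tz": 0,"twist": 0},
    {"tx": 0.016,"ty": 0.045,"tz": 0,"twist": 0},
    {"tx": 0.016,"ty": 0.045,"tz": 0,"twist": 0},
    {"tx": 0.016,"ty": 0.045,"tz": 0,"twist": 0},
    {"tx": 0.016,"ty": 0.045,"tz": 0,"twist": 0},
    {"tx": 0.016,"ty": 0.045,"tz": 0,"twist": 0},
    {"tx": 0.016,"ty": 0.045,"tz": 0,"twist": 0},
    {"tx": 0.016,"ty": 0.045,"tz": 0,"twist": 0},
    {"tx": 0.016,"ty": 0.045,"tz": 0,"twist": 0},
    {"tx": 0.016,"ty": 0.035,"tz": 0,"twist": 0},
    {"tx": 0,"ty": 0,"tz": 0,"twist": 0},
  ],
)

```text
clock: 8.3
position: [0.5689, -0.1668, 0.1907]
ee_rot: [3.128, -0.251, -0.004]
force: [-0.8, 0.1, -1.6]
width: 0.196
gripper_force: 30.0
```

Call:
move_arm(
  motion=[
    {"tx": 0,"ty": 0,"tz": 0.02,"twist": 0},
    {"tx": 0,"ty": 0,"tz": 0.02,"twist": 0},
    {"tx": 0,"ty": 0,"tz": 0,"twist": 0},
    {"tx": 0,"ty": 0,"tz": 0,"twist": 0},
    {"tx": 0,"ty": 0,"tz": 0,"twist": 0},
    {"tx": 0,"ty": 0,"tz": 0,"twist": 0},
  ],
)

```text
clock: 8.9
position: [0.5703, -0.1592, 0.1536]
ee_rot: [3.132, -0.238, 0.002]
force: [0.2, 0.3, -1.6]
width: 0.196
gripper_force: 30.0
```

```bash
python3 -c "
from h import *
togo([*vp(0,-.062),.091],W)
save('side','pics/s3.png');im=cv2.imread('pics/s3.png')
togo([*vp(0,-.062),.091],W)
cv2.imwrite('pics/s3c.png',cv2.resize(im[190:340,230:400],None,fx=4,fy=4))"
```

```text
t 8.9 pos [ 0.5703 -0.1592  0.1536] yaw -0.1514 toolz [ 0.001 -0.    -1.   ] F [ 0.2  0.3 -1.6] width 0.196 grip 30.0
tool shift m [0.0017 0.0028 0.0626] twist -0.0002
t 8.95 pos [ 0.5703 -0.1593  0.1536] yaw -0.1515 toolz [ 0.001 -0.    -1.   ] F [-0.3  0.4 -1.3] width 0.195 grip 30.0
tool shift m [0.0017 0.0027 0.0626] twist -0.0003
```

View pics/s3c.png

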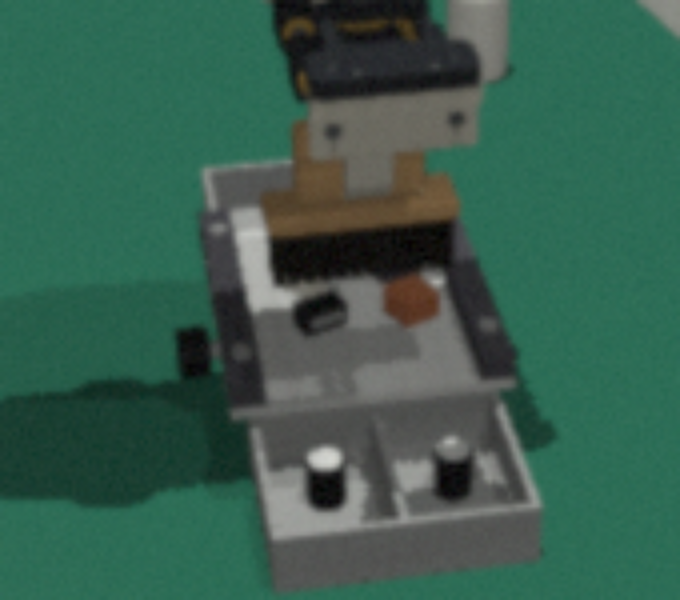

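The brush hangs level-ish over the bed. The shell is at (320,312) and the sink at (412,298) in the crop, both free behind it. I'll check the brush's tilt against the model.

```bash
python3 -c "
from h import *
R=lambda a,b:np.array([.5703,-.1593])+[np.cos(W)*a-np.sin(W)*b,np.sin(W)*a+np.cos(W)*b]
for x in(-.046,.046):print((proj('side',[*R(x,-.011),.1536-.0476])-[230,190])*4)
for x in(-.048,.048):print((proj('side',[*R(x,-.015),.1536-.0476+.03])-[230,190])*4)
for x in(-.056,.056):print('bed end',(proj('side',[*vp(x,-.085),.042])-[230,190])*4)
for x in(-.074,.074):print('jaw end',(proj('side',[*vp(x,-.085),.058])-[230,190])*4)
"
```

```text
[271.47297261 287.64148677]
[452.38678853 267.46390712]
[266.16567613 241.25267599]
[458.92278419 220.45056352]
bed end [264.3822206  410.17448294]
bed end [479.46708795 384.17250049]
jaw end [227.52654733 389.04993557]
jaw end [514.31500931 354.94203014]
```

Call:
move_arm(
  motion=[
    {"tx": 0.002,"ty": 0.003,"tz": 0.02,"twist": 0},
    {"tx": 0,"ty": 0,"tz": 0.02,"twist": 0},
    {"tx": 0,"ty": 0,"tz": 0.012,"twist": 0},
    {"tx": 0,"ty": 0,"tz": 0.005,"twist": 0},
    {"tx": 0,"ty": 0,"tz": 0.003,"twist": 0},
    {"tx": 0,"ty": 0,"tz": 0,"twist": 0},
    {"tx": 0,"ty": 0,"tz": 0,"twist": 0},
    {"tx": 0,"ty": 0,"tz": 0,"twist": 0},
    {"tx": 0,"ty": 0,"tz": 0,"twist": 0},
  ],
)

```text
clock: 9.85
position: [0.5716, -0.1627, 0.0932]
ee_rot: [3.132, -0.238, 0.001]
force: [-0.2, -0.2, -1.8]
width: 0.193
gripper_force: 30.0
```

```bash
python3 -c "
from h import *
togo([*vp(0,-.062),.091],W)
save('side','pics/s4.png');im=cv2.imread('pics/s4.png')
cv2.imwrite('pics/s4c.png',cv2.resize(im[190:340,230:400],None,fx=4,fy=4))"
```

```text
t 9.85 pos [ 0.5716 -0.1627  0.0932] yaw -0.1517 toolz [ 0.001 -0.    -1.   ] F [-0.2 -0.2 -1.8] width 0.193 grip 30.0
tool shift m [ 0.     -0.0004  0.0022] twist -0.0005
```

View pics/s4c.png

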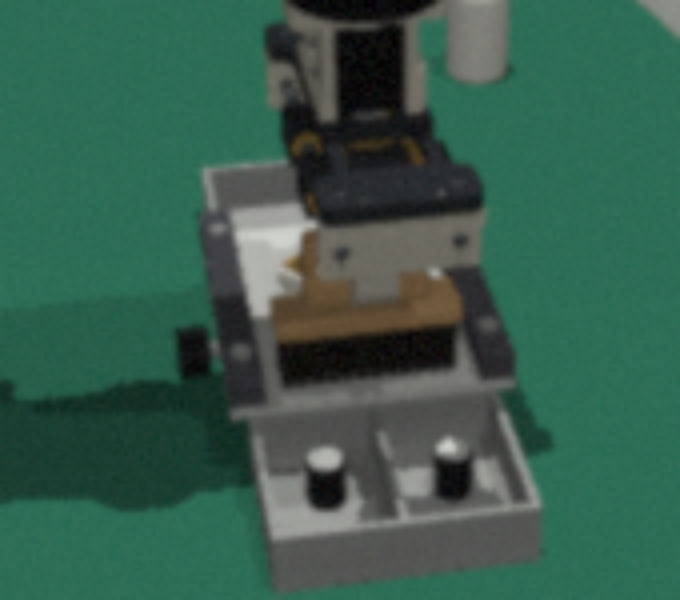

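The brush is centred between the jaws: bristles at 282–455 in the crop, jaw inner faces at about 265 and 470. The scraps are all in front of it. I'll lower 2 mm and sweep.

Call:
move_arm(
  motion=[
    {"tx": 0,"ty": 0,"tz": 0.002,"twist": 0},
    {"tx": 0,"ty": -0.006,"tz": 0,"twist": 0},
    {"tx": 0,"ty": -0.008,"tz": 0,"twist": 0},
    {"tx": 0,"ty": -0.008,"tz": 0,"twist": 0},
    {"tx": 0,"ty": -0.008,"tz": 0,"twist": 0},
    {"tx": 0,"ty": -0.008,"tz": 0,"twist": 0},
    {"tx": 0,"ty": -0.008,"tz": 0,"twist": 0},
    {"tx": 0,"ty": -0.008,"tz": 0,"twist": 0},
    {"tx": 0,"ty": -0.008,"tz": 0,"twist": 0},
    {"tx": 0,"ty": -0.008,"tz": 0,"twist": 0},
    {"tx": 0,"ty": 0,"tz": 0,"twist": 0},
    {"tx": 0,"ty": 0,"tz": 0,"twist": 0},
  ],
)

```text
clock: 11.1
position: [0.5819, -0.0933, 0.0907]
ee_rot: [3.133, -0.237, 0.0]
force: [0.9, -0.4, -1.6]
width: 0.193
gripper_force: 30.0
```

```bash
python3 -c "
from h import *
togo([*vp(0,.09),.0915],W)"
```

```text
t 11.1 pos [ 0.5819 -0.0933  0.0907] yaw -0.1512 toolz [ 0. -0. -1.] F [ 0.9 -0.4 -1.6] width 0.193 grip 30.0
tool shift m [ 0.0002 -0.0822 -0.0008] twist -0.0001
```

Call:
move_arm(
  motion=[
    {"tx": 0,"ty": -0.008,"tz": 0,"twist": 0},
    {"tx": 0,"ty": -0.008,"tz": 0,"twist": 0},
    {"tx": 0,"ty": -0.008,"tz": 0,"twist": 0},
    {"tx": 0,"ty": -0.008,"tz": 0,"twist": 0},
    {"tx": 0,"ty": -0.008,"tz": 0,"twist": 0},
    {"tx": 0,"ty": -0.007,"tz": 0,"twist": 0},
    {"tx": 0,"ty": -0.007,"tz": 0,"twist": 0},
    {"tx": 0,"ty": -0.007,"tz": 0,"twist": 0},
    {"tx": 0,"ty": -0.007,"tz": 0,"twist": 0},
    {"tx": 0,"ty": -0.007,"tz": 0,"twist": 0},
    {"tx": 0,"ty": -0.007,"tz": 0,"twist": 0},
    {"tx": 0,"ty": -0.004,"tz": 0,"twist": 0},
  ],
)

```text
clock: 12.3
position: [0.595, -0.0074, 0.0907]
ee_rot: [-3.132, 0.237, -0.0]
force: [-0.2, -0.4, -2.9]
width: 0.195
gripper_force: 30.0
```

Call:
move_arm(
  motion=[
    {"tx": 0,"ty": -0.004,"tz": 0,"twist": 0},
    {"tx": 0,"ty": -0.004,"tz": 0,"twist": 0},
    {"tx": 0,"ty": 0,"tz": 0,"twist": 0},
    {"tx": 0,"ty": 0,"tz": 0,"twist": 0},
    {"tx": 0,"ty": 0,"tz": 0,"twist": 0},
    {"tx": 0,"ty": 0,"tz": -0.03,"twist": 0},
    {"tx": 0,"ty": 0,"tz": -0.04,"twist": 0},
    {"tx": 0,"ty": 0,"tz": -0.04,"twist": 0},
    {"tx": 0,"ty": 0,"tz": 0,"twist": 0},
    {"tx": 0,"ty": 0,"tz": 0,"twist": 0},
  ],
)

```text
clock: 13.3
position: [0.5965, -0.0008, 0.2016]
ee_rot: [-3.132, 0.239, -0.003]
force: [-1.2, -0.7, -1.2]
width: 0.196
gripper_force: 30.0
```

```bash
python3 -c "
from h import *
togo([*vp(0,.1),.0915],W)
save('side','pics/s5.png');save('top','pics/t5.png');im=cv2.imread('pics/s5.png');t=cv2.imread('pics/t5.png')
cv2.imwrite('pics/s5c.png',np.hstack([cv2.resize(x,(400,400)) for x in(im[190:310,260:380],t[180:290,245:355])]))"
```

```text
t 13.3 pos [ 0.5965 -0.0008  0.2016] yaw -0.1522 toolz [ 0.002 -0.    -1.   ] F [-1.2 -0.7 -1.2] width 0.196 grip 30.0
tool shift m [-0.0005  0.0014  0.1101] twist -0.0007
```

View pics/s5c.png

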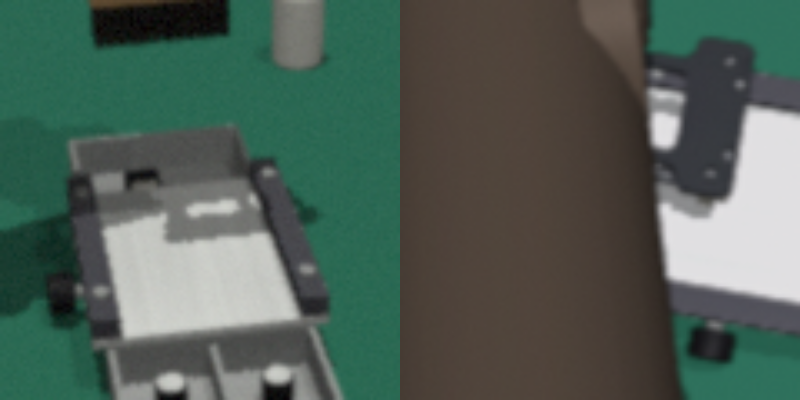

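The bed is empty and one scrap shows in the tray; the rest are hidden behind the bed's end. I'll carry the brush back above its old spot, then check from the top.

```bash
python3 -c "
from h import *
togo([.472,.326,.1])"
```

```text
t 13.4 pos [ 0.5952 -0.0008  0.1996] yaw -0.1519 toolz [-0.002 -0.    -1.   ] F [ 0.1  0.4 -2.7] width 0.197 grip 30.0
tool shift m [-0.1711 -0.3045  0.0997] twist None
```

Call:
move_arm(
  motion=[
    {"tx": -0.015,"ty": -0.025,"tz": 0,"twist": 0},
    {"tx": -0.02,"ty": -0.035,"tz": 0,"twist": 0},
    {"tx": -0.02,"ty": -0.04,"tz": 0,"twist": 0},
    {"tx": -0.02,"ty": -0.04,"tz": 0,"twist": 0},
    {"tx": -0.02,"ty": -0.04,"tz": 0,"twist": 0},
    {"tx": -0.02,"ty": -0.04,"tz": 0,"twist": 0},
    {"tx": -0.02,"ty": -0.04,"tz": 0,"twist": 0},
    {"tx": -0.02,"ty": -0.03,"tz": 0,"twist": 0},
    {"tx": -0.01,"ty": -0.01,"tz": 0,"twist": 0},
    {"tx": 0,"ty": 0,"tz": 0,"twist": 0},
    {"tx": 0,"ty": 0,"tz": 0,"twist": 0},
    {"tx": 0,"ty": 0,"tz": 0,"twist": 0},
  ],
)

```text
clock: 14.6
position: [0.4793, 0.3188, 0.2002]
ee_rot: [3.131, -0.242, -0.0]
force: [0.3, 0.2, -1.0]
width: 0.196
gripper_force: 30.0
```

```bash
python3 -c "
from h import *
togo([.472,.326,.049])
save('side','pics/s6.png');save('top','pics/t6.png');im=cv2.imread('pics/s6.png');t=cv2.imread('pics/t6.png')
cv2.imwrite('pics/s6c.png',np.hstack([cv2.resize(x,(400,400)) for x in(im[110:270,180:340],t[180:290,245:355])]))
tr=vp(0,.127)
for q in('scrap_shell_c','scrap_sink_c','scrap_shield_c','scrap_block_c'):
  for r in arm.place_of('top',q)[:1]:
    d=ray('top',r['point'],.012)[:2]-tr;print(q,r['conf'],np.round([np.cos(W)*d[0]+np.sin(W)*d[1],-np.sin(W)*d[0]+np.cos(W)*d[1]],4))"
```

```text
t 14.6 pos [0.4793 0.3188 0.2002] yaw -0.1544 toolz [-0.    -0.002 -1.   ] F [ 0.3  0.2 -1. ] width 0.196 grip 30.0
tool shift m [-0.0083 -0.0062  0.1512] twist None
scrap_shell_c 0.61 [-0.0186  0.0161]
scrap_sink_c 0.66 [ 0.0418 -0.0143]
scrap_shield_c 0.69 [ 0.0113 -0.1286]
scrap_block_c 0.54 [-0.0117 -0.0121]
```

View pics/s6c.png

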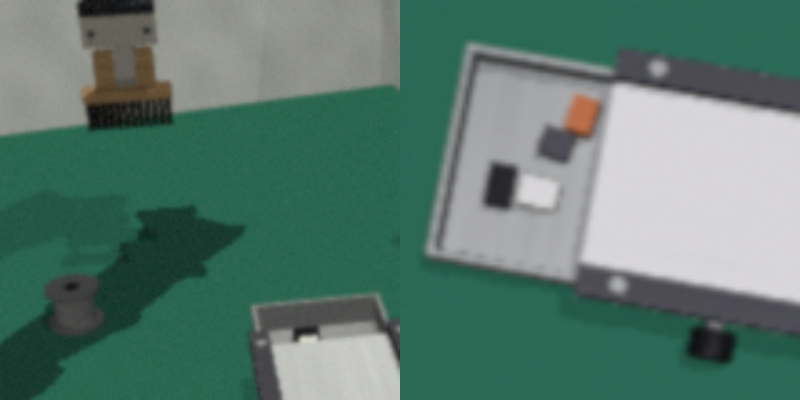

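All four scraps lie in the plain tray: sink at (583,115), shield at (557,143), shell at (500,187) and block at (538,192) in the crop. Next I set the brush down.

Call:
move_arm(
  motion=[
    {"tx": 0,"ty": 0,"tz": 0.03,"twist": 0},
    {"tx": 0,"ty": 0,"tz": 0.04,"twist": 0},
    {"tx": 0,"ty": 0,"tz": 0.04,"twist": 0},
    {"tx": 0,"ty": 0,"tz": 0.025,"twist": 0},
    {"tx": 0,"ty": 0,"tz": 0.01,"twist": 0},
    {"tx": 0,"ty": 0,"tz": 0.004,"twist": 0},
    {"tx": 0,"ty": 0,"tz": 0,"twist": 0},
    {"tx": 0,"ty": 0,"tz": 0,"twist": 0},
    {"tx": 0,"ty": 0,"tz": 0,"twist": 0},
  ],
)

```text
clock: 15.8
position: [0.4791, 0.3215, 0.0531]
ee_rot: [-3.131, 0.238, -0.003]
force: [-0.3, -0.5, -1.5]
width: 0.194
gripper_force: 30.0
```

Call:
move_arm(
  motion=[
    {"tx": 0,"ty": 0,"tz": 0.003,"twist": 0},
    {"tx": 0,"ty": 0,"tz": 0.002,"twist": 0},
    {"tx": 0,"ty": 0,"tz": 0,"twist": 0},
    {"tx": 0,"ty": 0,"tz": 0,"twist": 0},
    {"tx": 0,"ty": 0,"tz": 0,"twist": 0},
  ],
)

```text
clock: 16.3
position: [0.4788, 0.3212, 0.0476]
ee_rot: [-3.132, 0.238, -0.002]
force: [-1.1, -1.5, 6.6]
width: 0.194
gripper_force: 30.0
```

In contact with the bench (6.6 N). Now I release and rise.

Call:
move_arm(
  motion=[
    {"tx": 0,"ty": 0,"tz": 0,"twist": 0},
    {"tx": 0,"ty": 0,"tz": 0,"twist": 0},
    {"tx": 0,"ty": 0,"tz": 0,"twist": 0},
    {"tx": 0,"ty": 0,"tz": 0,"twist": 0},
    {"tx": 0,"ty": 0,"tz": 0,"twist": 0},
    {"tx": 0,"ty": 0,"tz": 0,"twist": 0},
    {"tx": 0,"ty": 0,"tz": 0,"twist": 0},
    {"tx": 0,"ty": 0,"tz": 0,"twist": 0},
    {"tx": 0,"ty": 0,"tz": 0,"twist": 0},
  ],
  gripper=-1,
)

```text
clock: 17.2
position: [0.4783, 0.321, 0.0467]
ee_rot: [3.133, -0.238, 0.0]
force: [0.5, -0.2, 1.4]
width: 0.93
gripper_force: 0.0
```

Call:
move_arm(
  motion=[
    {"tx": 0,"ty": 0,"tz": -0.02,"twist": 0},
    {"tx": 0,"ty": 0,"tz": -0.03,"twist": 0},
    {"tx": 0,"ty": 0,"tz": -0.045,"twist": 0},
    {"tx": 0,"ty": 0,"tz": -0.045,"twist": 0},
    {"tx": 0,"ty": 0,"tz": -0.04,"twist": 0},
    {"tx": 0,"ty": 0,"tz": 0,"twist": 0},
    {"tx": 0,"ty": 0,"tz": 0,"twist": 0},
  ],
)

```text
clock: 17.9
position: [0.4786, 0.3212, 0.2275]
ee_rot: [-3.131, 0.238, -0.003]
force: [-0.0, 0.6, -0.6]
width: 0.999
gripper_force: 0.0
```

```bash
python3 -c "
from h import *
togo([.472,.326,.049])
save('side','pics/s7.png');im=cv2.imread('pics/s7.png')
cv2.imwrite('pics/s7c.png',cv2.resize(im[110:270,180:380],(600,480)))"
```

```text
t 17.9 pos [0.4786 0.3212 0.2275] yaw -0.1518 toolz [ 0.002  0.001 -1.   ] F [-0.   0.6 -0.6] width 0.999 grip 0.0
tool shift m [-0.0075 -0.0035  0.1785] twist None
```

View pics/s7c.png

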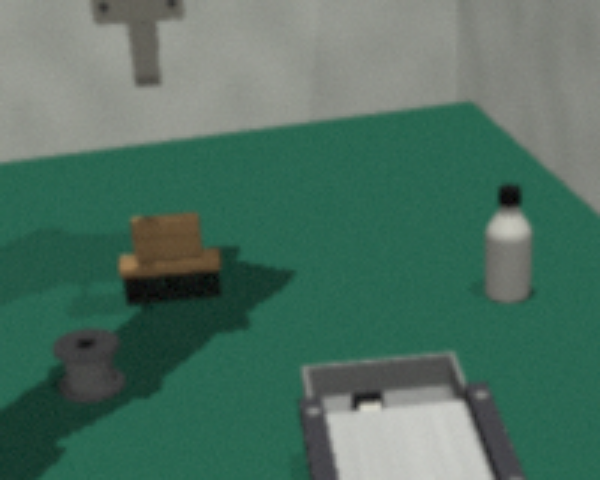

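The brush stands upright at (168,258) in the crop with the gripper clear above it, so I'm handing in.

```bash
python3 -c "
from cell import arm
print(arm.sign_off())"
```

```text
the job is handed in; nothing more can be done
None
```

All four scraps are in the plain tray, the brush is released and standing upright on the bench clear of everything, and the job was handed in at about 18 s on the robot's clock; the verdict was not reported back.

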